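Level the culture-dish tray with a wedge and hold it

ROBOT

A 6-joint arm with a two-finger parallel gripper is mounted at the origin on a cart in front of the work surface, level with it; the furniture and walls round the work are solid. World frame = base frame: x ahead of the robot, y to its left, z up, the work surface at z = 0. Lengths are in m, angles in degrees, forces in N, time in s.
With the tool pointing down it reaches from about 0.35 to 0.875 m from the base axis. Payload 4.2 kg.
Tool frame: the origin (TCP) lies at the very end of the fingers, on their centre line; the grasp point (between the pads) lies 19 mm behind it; z points along the fingers, y is the line along which they close (so a half turn about z gives the same grasp; the last joint's range is limited). The gripper opens to 87 mm and grips with 3 to 60 N. Pads are 19 mm wide; open, the fingers measure 117 mm over their backs; the gripper's body (75 mm by 190 mm) begins 51 mm behind the grasp point.
Start: joints at [85.806, 22.042, 0.453, 0, -68.411, -14.817], TCP at [0.204, 0.591, 0.223] pointing down, gripper open.
Joint ranges: [-179.83, 179.83], [-69.29, 118.12], [-61.27, 80.66], [-181.25, 117.63], [-171.15, -9.14], [-177.46, 177.46]. Speed limits (degrees/s): [159.86, 159.86, 180, 180, 180, 180].

INTERFACE

Orientations are given as a 3x3 rotation matrix whose columns are the frame's x, y, z axes.
In Python, from station import sense, cams, r gives the robot as it stands. The module is installed in compiled form; this text tells all that it offers.
- The arm moves only by the tool step_arm, never from a script. Its argument "targets" is text: rows parted by semicolons, each of 4 numbers parted by spaces: the shift along the tool's x, y, z in cm, then the turn about the tool's z in degrees. In form: x y z turn; .... A call has 1 to 12 rows; each row shifts and turns the commanded pose from where the row before left it, along the tool's axes as they then stand; what a row does not reach is not made up. A row lasts 1/12 s, in which the tool goes at most 41.7 mm and 7.16 degrees, less where a joint would pass 70% of its speed; a pose out of reach is approached as far as the arm can. A call with a gripper value outside its range is refused whole. "claw" is the finger opening in cm, from 0 to 8.7, set as the call begins (left out, the last holds). The fingers move at their own pace and stop on an object; the grip force is fixed at half the most. Time passes only in rows, so rows that do not move let the fingers close. It gives the time, the measured TCP pose, the force, the opening and the grip force at its end, in the units of the state.
- sense(): the state, without advancing time (a new reading comes with each control period).
- cams.capture(name): name is "scene" or "top" or "wrist"; returns a dict with "frame" (400x640x3 uint8, blue, green, red), "vertical_fov" (degrees; the focal length in pixels is half the picture's height over the tangent of half this angle, whatever the lens; pixels are square), "cx", "cy" (the principal point, pixels), "eye" and "rotation" of the camera in the world; the wrist camera has in their place "tool_from_camera" (4x4, takes a point from camera to tool coordinates, whose origin is the TCP and whose axes are the flange's). Camera axes: x right, y down, z forward; pixel columns grow to the right and rows downward; lengths in m; the calibration is good to about 2 mm. The wrist camera is an equidistant fisheye: a pixel r from the principal point sees the ray r / f radians off the axis. A picture is of the moment at which its call begins: read the wrist's pose just before it. There is no depth.
- r.finish_job(): hands the job in; it is judged then, once.
The state is a dict: "time_s": time; "joints": joint angles; "joint_velocities": joint speeds; "effort": joint torques, N m; "tcp_pos": TCP position; "ee_rot": TCP orientation; "wrist_force": force on the tool from outside, world axes, zero at the start; "moment": the same for the moment, N m; "gripper_width": opening from 0.0 (shut) to 1.0 (fully open); "gripper_force": force on a finger pad.
Only numpy, scipy, OpenCV 4.12 (cv2) and the standard library are available. Lean on these libraries where they do the work, as an engineer would, in place of code of your own. Each camera call takes 0.05 s, during which the arm holds its last target. There are 200 camera calls.

TASK

The white tray of the levelling platform sags towards its front, so the culture dish on it does not stand level. Take the blue wedge by its upright post, lay it flat on the worktop in front of the platform and push it nose first under the tray's front bar until the tray just lifts off its rests and lies level, with the bar riding on the wedge's green band. Finish there, still gripping the wedge by its post so that the wedge alone carries the tray's front; do not touch the tray, do not shift the dish on it, and leave the other things where they are.

Things in the scene. Friction and masses are not known exactly. Their poses are not given: they have to be found in the camera images.
- wedge: Loose blue levelling wedge, 0.12 kg, 104 mm long, 30 mm wide. Origin on its flat underside below the middle of its post; z up, +x along the wedge to its thin nose. The 24 x 24 mm straight post rises from z = 24 to 72 mm: grip it from above across its width (the wedge's y).
- wedge_nose (a point): Tip of the wedge's nose, on its underside, 92 mm ahead (+x) of the wedge's origin. The nose is 4 mm high; the top rises 1:4 to the rear, to 24 mm at 80 mm behind the nose, then is flat under the post. Green band across the ramp 46 to 64 mm behind the nose (top there 15.5 to 20 mm high); a red line at 70 to 74 mm means too far.
- platform: Levelling platform, fixed to the worktop; aluminium base 150 (x) by 170 (y) mm, open in front. Origin on the worktop below its middle, z up, +x from its front (bar, robot's side) to its rear (hinge). The wedge slides in along +x on the worktop between side rails 12 mm high, 134 mm apart; under the tray the way is clear to 120 mm behind the bar.
- tray (a joint): Hinge of the white tray (0.4 kg, 6 mm thick), on the platform's rear side 145 mm behind the front bar. 0 = sagging, resting on its rubber rests (front bar 3.75 mm low); grows as the front rises, 0.01 rad per 1.45 mm at the bar; 0.0259 = level. The tray falls back if nothing carries it.
- tray_bar (a point): Middle of the tray's round steel front bar (6 mm thick, 124 mm long, along the platform's y), 75 mm in front of the platform's origin. Its underside, 3 mm below, stands 14 mm above the worktop at rest and 17.75 mm when level: it meets the ramp 40 mm behind the nose; the tray is level when the bar is 55 mm behind the nose.
- dish: Loose covered culture dish standing on the tray, 60 mm across, 14 mm high, 28 g. Origin at the centre of its underside.
- marker: Bystander: marker pen, 135 mm long, lying; origin at the middle of its underside.
- oil_bottle: Bystander: small brown bottle with black cap, 26 mm across, 60 mm high; origin at the centre of its underside.
- counter: Bystander: grey hand tally counter, 45 x 61 x 27 mm; origin at the centre of its underside.
- pad: Bystander: flat white and orange pad sachet, 50 x 50 x 7 mm; origin at the centre of its underside.

How it is judged:
By the outcome, as a careful person would: the job done as asked, in the order asked, and still so for the second after the job is handed in, while the arm keeps its last pose, push and grip.
It also fails if it takes over 42 s, if anything falls off the work surface, if the arm or the gripper's body presses on something with over 40 N, if the wrist force passes 120 N, or if a joint passes its speed limit or range.

## Working session

There is one attempt and no reset: what is moved stays moved. The work goes in short steps, Python scripts to look and compute and a tool call to move; the robot and the scene stay as the last step left them, time stands still between calls to the robot, and variables do not carry over. Pictures are saved under pics/ and viewed, at most 10 in all, crops included, and the job is handed in when it is done.

Besides the shell and the picture viewer there is one more tool, called after "Request:" as name(argument=value, ...), one argument or row to a line, values as JSON. step_arm: Moves the arm, as the interface text tells. Its arguments: {"type":"object","properties":{"targets":{"type":"string"},"claw":{"type":"number"}},"required":["targets"]}

```bash
mkdir -p pics; cat > h.py <<'E'
import numpy as np, cv2
from station import sense, cams, r
def cap(n,save=None):
    s=sense(); c=cams.capture(n)
    c['f']=200/np.tan(np.radians(c['vertical_fov'])/2)
    if n=='wrist':
        T=np.array(c['tool_from_camera']); R=np.array(s['ee_rot'])
        c['eye']=np.array(s['tcp_pos'])+R@T[:3,3]; c['rotation']=R@T[:3,:3]
    c['fish']=n=='wrist'
    if save: cv2.imwrite('pics/'+save,c['frame'])
    return c
def ray(c,u,v):
    x,y=(u-c['cx']),(v-c['cy'])
    if c['fish']:
        q=np.hypot(x,y)+1e-9;t=q/c['f'];d=np.array([x/q*np.sin(t),y/q*np.sin(t),np.cos(t)])
    else: d=np.array([x/c['f'],y/c['f'],1])
    d=np.array(c['rotation'])@d; return np.array(c['eye']),d/np.linalg.norm(d)
def onz(c,u,v,z):
    e,d=ray(c,u,v); return e+d*(z-e[2])/d[2]
E
python3 - <<'E'
from h import *
s=sense(); print(s['time_s'],s['tcp_pos'],np.round(s['ee_rot'],3).tolist())
for n in('scene','top','wrist'):
    c=cap(n,n+'1.png'); print(n,c['f'],np.round(c['eye'],3),np.round(c['rotation'],3).tolist())
E
```

```text
0.0 [0.20334569 0.59035795 0.22145635] [[0.945, -0.326, -0.001], [-0.326, -0.945, -0.002], [0.0, 0.002, -1.0]]
scene 437.6883120549496 [-0.168 -0.547  0.928] [[0.501, -0.629, 0.594], [-0.865, -0.358, 0.352], [-0.009, -0.691, -0.723]]
top 413.27157642190343 [ 0.326 -0.118  1.189] [[-0.014, -0.981, 0.194], [-1.0, 0.01, -0.019], [0.016, -0.194, -0.981]]
wrist 309.70691628693146 [0.277 0.565 0.385] [[-0.326, -0.905, -0.274], [-0.945, 0.312, 0.093], [0.002, 0.289, -0.957]]
```

View pics/top1.png

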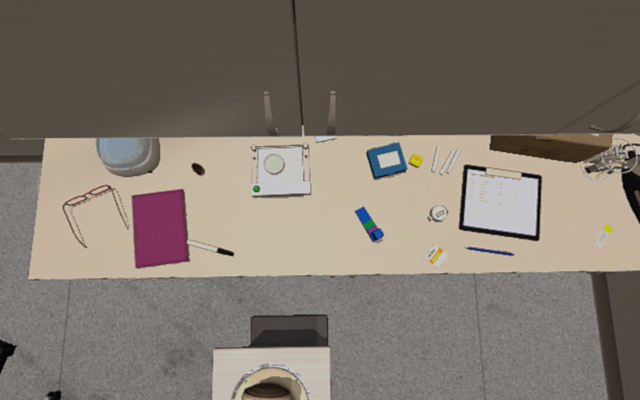

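View pics/scene1.png

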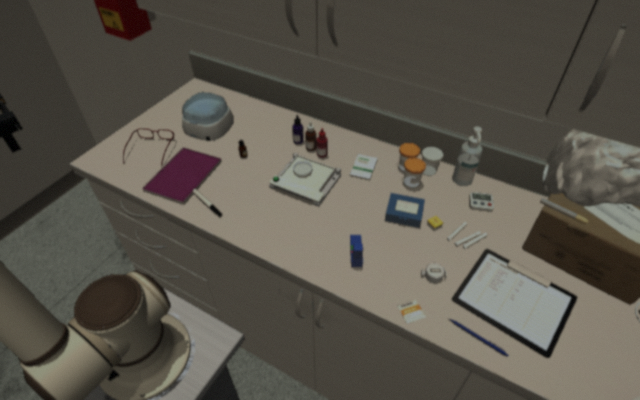

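The top view shows the platform at about (280,170) and the wedge at about (370,225), with the arm out of view at the left. I'll enlarge both.

```bash
python3 - <<'E'
from h import *
a=cv2.imread('pics/top1.png');b=cv2.imread('pics/scene1.png')
k=dict(fx=5,fy=5,interpolation=cv2.INTER_CUBIC)
A=cv2.resize(a[135:255,240:400],None,**k); cv2.imwrite('pics/a.png',A)
B=cv2.resize(b[145:275,250:380],None,fx=4.6,fy=4.6,interpolation=cv2.INTER_CUBIC); cv2.imwrite('pics/b.png',B)
c=cap('top')
for u,v in((250,195),(310,195),(250,145),(310,145),(360,210),(378,238)): print(u,v,onz(c,u,v,0.02).round(3))
E
```

```text
250 195 [0.571 0.064 0.02 ]
310 195 [ 0.569 -0.109  0.02 ]
250 145 [0.722 0.067 0.02 ]
310 145 [ 0.72 -0.11  0.02]
360 210 [ 0.524 -0.252  0.02 ]
378 238 [ 0.443 -0.3    0.02 ]
```

View pics/a.png

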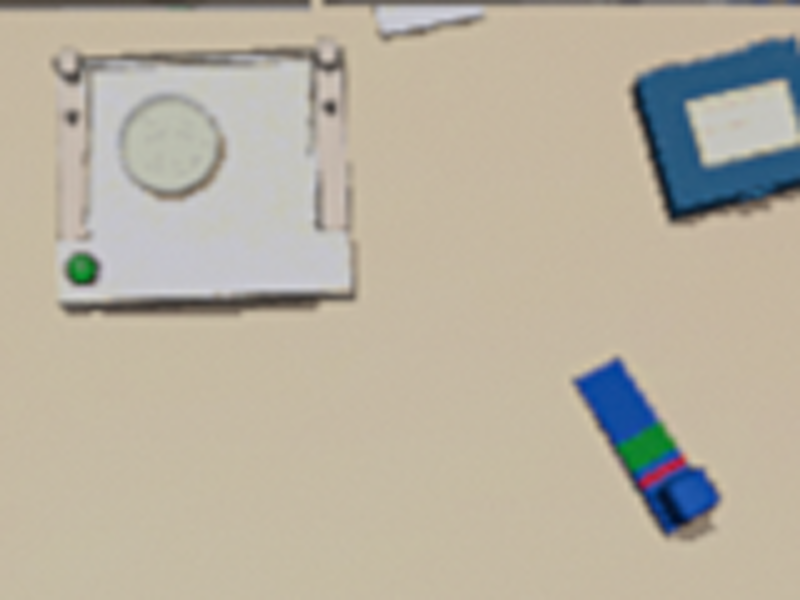

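View pics/b.png

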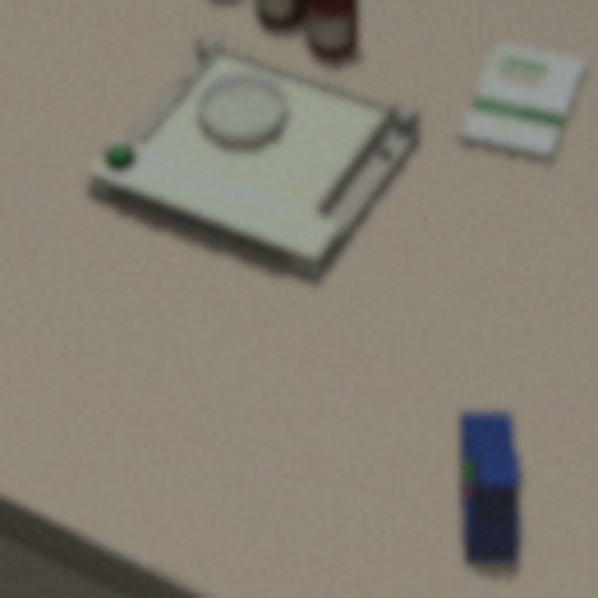

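Request:
step_arm(
  targets="1.2 1.2 0 0;2.4 2.4 0 0;2.4 2.4 0 0;2.4 2.4 0 0;2.4 2.4 0 0;2.4 2.4 0 0;2.4 2.4 0 0;2.4 2.4 0 0;2.4 2.4 0 0;2.4 2.4 0 0;2.4 2.4 0 0;2.4 2.4 0 0",
)

```text
time_s: 1.2
tcp_pos: [0.3748, 0.2384, 0.2227]
ee_rot: [[0.946, -0.325, 0.0], [-0.325, -0.946, 0.0], [0.0, -0.0, -1.0]]
wrist_force: [1.3, 0.2, 0.3]
gripper_width: 1.001
gripper_force: 0.0
```

Request:
step_arm(
  targets="2.4 2.4 0 0;2.4 2.4 0 0;2.4 2.4 0 0;2.4 2.4 0 0;2.4 2.4 0 0;2.4 2.4 0 0;2.4 2.4 0 0;1.2 1.2 0 -5;0 0 0 -7;0 0 0 -7;0 0 0 0;0 0 0 0",
)

```text
time_s: 2.2
tcp_pos: [0.486, 0.0111, 0.2224]
ee_rot: [[1.0, -0.004, -0.0], [-0.004, -1.0, -0.0], [-0.0, 0.0, -1.0]]
wrist_force: [0.1, -0.1, 0.1]
gripper_width: 0.998
gripper_force: 0.0
```

```bash
python3 - <<'E'
from h import *
s=sense();print(s['time_s'],s['tcp_pos'],np.round(s['ee_rot'],4).tolist())
c=cap('wrist','w2.png')
def find(c):
  h=cv2.cvtColor(c['frame'],cv2.COLOR_BGR2HSV)
  for n,lo,hi in(('blue',(105,170,50),(128,255,255)),('green',(50,120,40),(80,255,255))):
    m=cv2.inRange(h,lo,hi); cs=cv2.findContours(m,0,1)[0]
    for k in cs:
      if cv2.contourArea(k)>20:
        R=cv2.minAreaRect(k); print(n,cv2.contourArea(k),np.round(cv2.boxPoints(R),1).tolist())
find(c)
E
```

```text
2.2 [0.48600459 0.0111053  0.22242919] [[1.0, -0.0036, -0.0003], [-0.0036, -1.0, -0.0], [-0.0003, 0.0, -1.0]]
blue 111.0 [[539.9000244140625, 213.1999969482422], [550.0, 199.6999969482422], [559.5999755859375, 206.89999389648438], [549.5, 220.39999389648438]]
blue 32.0 [[519.2999877929688, 197.6999969482422], [530.0, 193.0], [535.2999877929688, 204.89999389648438], [524.5999755859375, 209.60000610351562]]
blue 245.0 [[501.1000061035156, 146.1999969482422], [515.7999877929688, 139.89999389648438], [528.0, 168.39999389648438], [513.2999877929688, 174.6999969482422]]
green 167.0 [[513.2000122070312, 177.6999969482422], [528.2000122070312, 168.6999969482422], [534.0, 178.39999389648438], [519.0, 187.39999389648438]]
green 40.5 [[286.0, 82.0], [297.0, 82.0], [297.0, 92.0], [286.0, 92.0]]
```

View pics/w2.png

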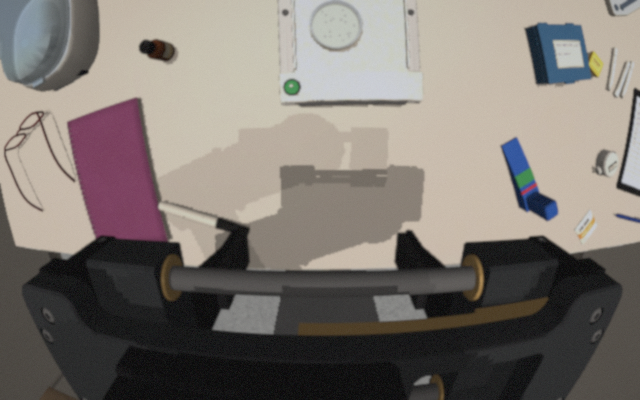

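The wrist view shows the tray front edge at row ~102 (columns 280–423). The wedge nose is at (509,140) and the post top at (545,208).

```bash
python3 - <<'E'
from h import *
c=cap('wrist'); t=cap('top')
p=lambda c,u,v,z:print(u,v,z,onz(c,u,v,z).round(4)[:2])
print('wrist: nose, green mid, posttop'); p(c,509,140,.004);p(c,523.6,178,.0178);p(c,545,208,.072)
print('top'); p(t,240+595.5/5,135+369/5,.004);p(t,240+646/5,135+447/5,.0178);p(t,240+698/5,135+484/5,.072)
print('plat');
for z in(.02,.026):
  for u,v in((279,102),(423,102)):p(c,u,v,z)
  for u,v in((252,195.3),(311,194)):p(t,u,v,z)
im=cv2.resize(c['frame'][0:150,260:440],None,fx=4,fy=4,interpolation=cv2.INTER_CUBIC);cv2.imwrite('pics/w2c.png',im)
E
```

```text
wrist: nose, green mid, posttop
509 140 0.004 [ 0.5321 -0.251 ]
523.6 178 0.0178 [ 0.4811 -0.2758]
545 208 0.072 [ 0.4541 -0.2801]
top
359.1 208.8 0.004 [ 0.53   -0.2511]
369.2 224.4 0.0178 [ 0.4821 -0.277 ]
379.6 231.8 0.072 [ 0.4543 -0.2973]
plat
279 102 0.02 [0.5702 0.061 ]
423 102 0.02 [ 0.5732 -0.1107]
252 195.3 0.02 [0.57   0.0583]
311 194 0.02 [ 0.5721 -0.1115]
279 102 0.026 [0.5701 0.0602]
423 102 0.026 [ 0.573  -0.1087]
252 195.3 0.026 [0.5687 0.0574]
311 194 0.026 [ 0.5708 -0.1116]
```

View pics/w2c.png

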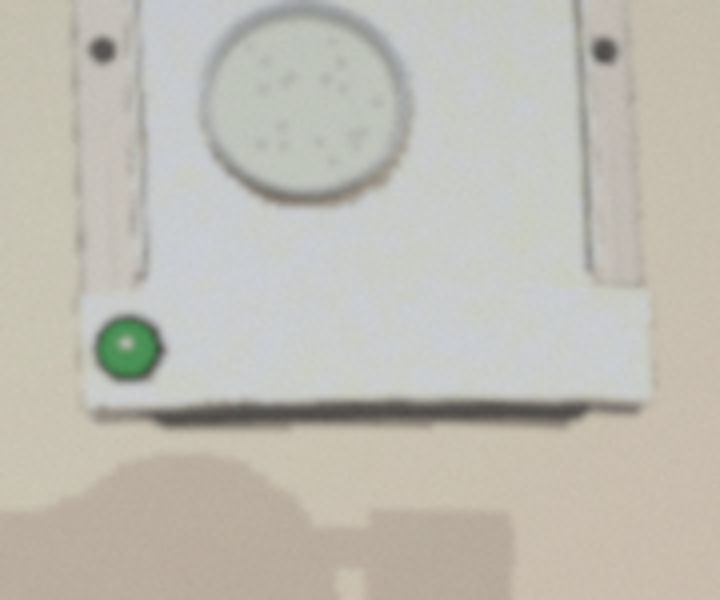

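Request:
step_arm(
  targets="0 1.5 0 0;-0.4 3 0 0;-0.4 3 0 0;-0.4 3 0 0;-0.4 3 0 0;-0.4 3 0 0;-0.4 3 0 0;-0.4 3 0 0;-0.4 3 0 0;-0.4 3 0 0;-0.5 1.9 0 0;0 0 0 0",
)

```text
time_s: 3.35
tcp_pos: [0.4444, -0.2952, 0.2222]
ee_rot: [[1.0, -0.005, -0.001], [-0.005, -1.0, -0.0], [-0.001, 0.0, -1.0]]
wrist_force: [-0.2, -0.2, -0.6]
gripper_width: 1.0
gripper_force: 0.0
```

Request:
step_arm(
  targets="0 0 0 -5;0 0 0 -6;0 0 1 -6;0 0 2 -6;0 0 2 -4;0 0 1 0;0 0 0 0;0 0 0 0",
)

```text
time_s: 4.02
tcp_pos: [0.4454, -0.2925, 0.1627]
ee_rot: [[0.892, 0.453, -0.001], [0.453, -0.892, -0.0], [-0.001, 0.0, -1.0]]
wrist_force: [0.7, 0.9, 0.9]
gripper_width: 1.005
gripper_force: 0.0
```

```bash
cat > find.py <<'E'
from h import *
def masks(c):
  h=cv2.cvtColor(c['frame'],cv2.COLOR_BGR2HSV); out={}
  for n,lo,hi in(('blue',(105,150,40),(128,255,255)),('green',(50,110,40),(80,255,255)),('red',(165,100,60),(180,255,255))):
    m=cv2.inRange(h,lo,hi)
    for k in cv2.findContours(m,0,1)[0]:
      if cv2.contourArea(k)>25:
        (u,v),wh,a=cv2.minAreaRect(k); print(n,cv2.contourArea(k),round(u,1),round(v,1),np.round(cv2.boxPoints(((u,v),wh,a)),1).tolist())
E
python3 - <<'E'
from find import *
s=sense();print(s['time_s'],s['tcp_pos'],np.round(s['ee_rot'],4).tolist())
c=cap('wrist','w3.png'); masks(c); print([onz(c,320,v,0).round(3).tolist() for v in (100,200)])
im=cv2.resize(c['frame'][50:250,220:420],None,fx=3,fy=3,interpolation=cv2.INTER_CUBIC);cv2.imwrite('pics/w3c.png',im)
E
```

```text
4.0167 [ 0.44537994 -0.29246793  0.16270374] [[0.8915, 0.453, -0.0006], [0.453, -0.8915, -0.0003], [-0.0007, 0.0, -1.0]]
blue 903.0 326.5 186.5 [[314.0, 167.0], [339.0, 167.0], [339.0, 206.0], [314.0, 206.0]]
blue 49.5 325.5 157.0 [[313.0, 156.0], [338.0, 156.0], [338.0, 158.0], [313.0, 158.0]]
blue 1042.0 325.0 114.0 [[312.0, 93.0], [338.0, 93.0], [338.0, 135.0], [312.0, 135.0]]
green 425.0 325.5 145.5 [[312.0, 137.0], [339.0, 137.0], [339.0, 154.0], [312.0, 154.0]]
red 62.5 325.5 163.0 [[311.0, 161.0], [340.0, 161.0], [340.0, 165.0], [311.0, 165.0]]
red 143.5 5.0 50.5 [[0.0, 71.0], [0.0, 30.0], [10.0, 30.0], [10.0, 71.0]]
red 109.5 8.0 16.0 [[-0.0, 2.0], [16.0, 2.0], [16.0, 30.0], [0.0, 30.0]]
[[0.52, -0.252, 0.0], [0.423, -0.301, 0.0]]
```

View pics/w3c.png

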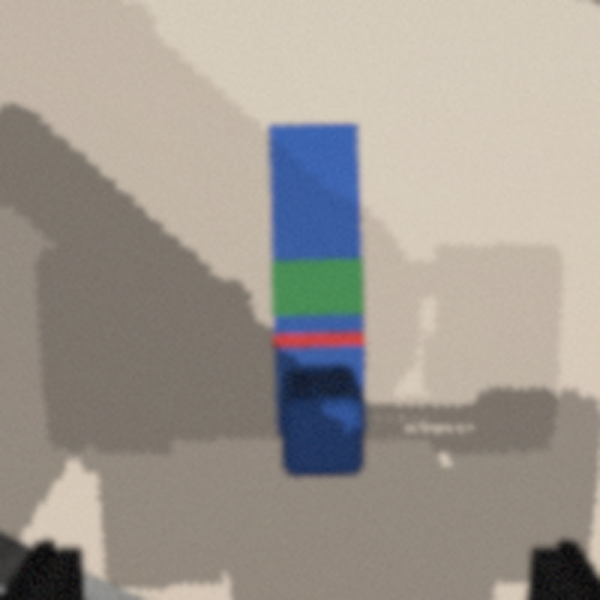

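The wedge is aligned with the view: nose edge at row 92, column 325, and post top centre at about (327.5,195).

```bash
python3 - <<'E'
from h import *
s=sense();c=cap('wrist');R=np.array(s['ee_rot']);t=np.array(s['tcp_pos'])
for n,u,v,z in(('nose',324.8,92,.004),('green46',325.3,136.3,.0155),('green64',325.7,154.7,.02),('red72',325.8,163,.022),('postfront',327,182,.072),('postrear',328,208,.072)):
  p=onz(c,u,v,z);print(n,p.round(4),'tool mm',(R.T@(p-t)*1000).round(1))
E
```

```text
nose [ 0.5304 -0.2527  0.004 ] tool mm [ 93.4   2.4 159.5]
green46 [ 0.4904 -0.2736  0.0155] tool mm [ 48.2   2.8 148. ]
green64 [ 0.4745 -0.2821  0.02  ] tool mm [ 30.2   3.2 143.5]
red72 [ 0.4673 -0.2859  0.022 ] tool mm [ 22.1   3.3 141.5]
postfront [ 0.461  -0.2894  0.072 ] tool mm [14.9  3.7 91.5]
postrear [ 0.4408 -0.3008  0.072 ] tool mm [-8.3  4.7 91.5]
```

Request:
step_arm(
  targets="0.25 0.4 0 -1;0 0 1 0;0 0 1.8 0;0 0 2 0;0 0 2 0;0 0 2 0;0 0 2 0;0 0 1.2 0;0 0 0.7 0;0 0 0.3 0;0 0 0 0",
)

```text
time_s: 5.03
tcp_pos: [0.4491, -0.2952, 0.0321]
ee_rot: [[0.883, 0.469, -0.001], [0.469, -0.883, 0.0], [-0.001, -0.0, -1.0]]
wrist_force: [-0.4, -0.1, -0.2]
gripper_width: 1.001
gripper_force: 0.0
```

Request:
step_arm(
  targets="0 0 0 0;0 0 0 0;0 0 0 0;0 0 0 0;0 0 0 0;0 0 0 0;0 0 0 0;0 0 0 0",
  claw=0,
)

```text
time_s: 5.7
tcp_pos: [0.4491, -0.2952, 0.0326]
ee_rot: [[0.883, 0.469, 0.0], [0.469, -0.883, -0.0], [0.0, 0.0, -1.0]]
wrist_force: [0.0, -0.4, 0.2]
gripper_width: 0.474
gripper_force: 0.0
```

Request:
step_arm(
  targets="0 0 0 0;0 0 0 0;0 0 0 0;0 0 0 0;0 0 0 0;0 0 0 0;0 0 0 0;0 0 0 0",
)

```text
time_s: 6.37
tcp_pos: [0.4491, -0.2952, 0.0325]
ee_rot: [[0.883, 0.469, -0.0], [0.469, -0.883, 0.0], [-0.0, -0.0, -1.0]]
wrist_force: [-0.9, -0.0, -1.1]
gripper_width: 0.274
gripper_force: 30.0
```

Request:
step_arm(
  targets="0 0 -0.5 0;0 0 -1.5 0;0 0 -1 0;0.5 -1.25 0 0;1 -2.5 0 0;1 -2.5 0 0;1 -2.5 0 0;1 -2.5 0 0;1 -2.5 0 0;1 -2.5 0 0;1 -2.5 0 0;1 -2.5 0 0",
)

```text
time_s: 7.37
tcp_pos: [0.4236, -0.066, 0.0627]
ee_rot: [[0.883, 0.469, 0.0], [0.469, -0.883, 0.0], [0.0, -0.0, -1.0]]
wrist_force: [-0.2, 0.5, -0.3]
gripper_width: 0.274
gripper_force: 30.0
```

Request:
step_arm(
  targets="1 -2.5 0 0;0.4 -1.4 0 0;0 0 0 5;0 0 0 6;0 0 0 6;0 0 0 6;0 0 0 4.2;0 0 0 0;0 0 0 0;0 0 0 0",
)

```text
time_s: 8.2
tcp_pos: [0.4183, -0.0264, 0.0626]
ee_rot: [[1.0, 0.016, 0.0], [0.016, -1.0, 0.0], [0.0, -0.0, -1.0]]
wrist_force: [-0.2, 0.2, -1.0]
gripper_width: 0.275
gripper_force: 30.0
```

```bash
python3 - <<'E'
from find import *
s=sense();print(s['time_s'],s['tcp_pos'],np.round(s['ee_rot'],4).tolist())
c=cap('wrist','w4.png'); masks(c)
im=cv2.resize(c['frame'][0:150,220:420],None,fx=4,fy=4,interpolation=cv2.INTER_CUBIC);cv2.imwrite('pics/w4c.png',im)
E
```

```text
8.2 [ 0.41827889 -0.02644595  0.0626008 ] [[0.9999, 0.0156, 0.0001], [0.0156, -0.9999, 0.0001], [0.0001, -0.0001, -1.0]]
blue 2525.5 321.5 241.5 [[296.0, 213.0], [347.0, 213.0], [347.0, 270.0], [296.0, 270.0]]
blue 313.5 321.5 197.5 [[298.0, 194.0], [345.0, 194.0], [345.0, 201.0], [298.0, 201.0]]
blue 3403.0 321.5 123.0 [[298.0, 86.0], [345.0, 86.0], [345.0, 160.0], [298.0, 160.0]]
green 1446.5 321.5 177.0 [[297.0, 192.0], [297.0, 162.0], [346.0, 162.0], [346.0, 192.0]]
red 49.5 321.5 209.0 [[297.0, 210.0], [297.0, 208.0], [346.0, 208.0], [346.0, 210.0]]
red 26.5 321.5 204.5 [[297.0, 205.0], [297.0, 204.0], [346.0, 204.0], [346.0, 205.0]]
red 6609.5 15.9 141.4 [[-28.5, 46.79999923706055], [30.0, 37.900001525878906], [60.29999923706055, 236.0], [1.7999999523162842, 244.89999389648438]]
```

View pics/w4c.png

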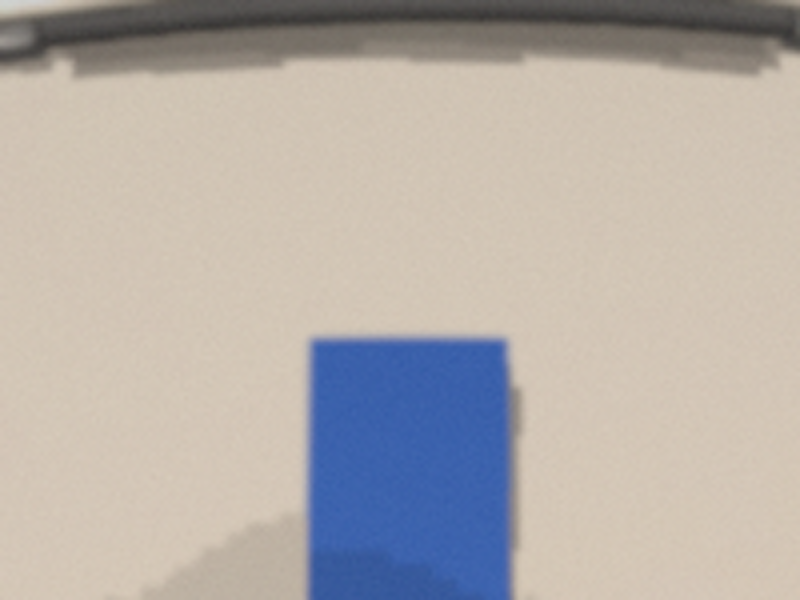

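The wedge sits square in the grip, with its nose at row 85. The bar is the dark arc, running from about (230,9) to about (419,5).

```bash
python3 - <<'E'
from h import *
s=sense();c=cap('wrist');R=np.array(s['ee_rot']);t=np.array(s['tcp_pos'])
g=cv2.cvtColor(c['frame'],cv2.COLOR_BGR2GRAY)
P=[]
for u in range(236,416,6):
  col=g[:25,u].astype(int); d=np.where(col<115)[0]
  if len(d): P.append([*onz(c,u,d.max()+.5,.0155)[:2],d.min(),d.max()])
P=np.array(P); k=np.polyfit(P[:,1],P[:,0],1); print(P[::4].round(4)); print('lower edge x at y=-.025',np.polyval(k,-.025),'yaw',np.degrees(-k[0]))
row=g[10,200:460]; print(row.tolist())
print([(R.T@(onz(c,321.3,v,.0305+.004-.0004)-t)*1000).round(1).tolist() for v in(85,)])
E
```

```text
[[ 5.646e-01  3.460e-02  3.000e+00  1.200e+01]
 [ 5.632e-01  1.760e-02  0.000e+00  1.200e+01]
 [ 5.624e-01  1.100e-03  0.000e+00  1.200e+01]
 [ 5.636e-01 -1.510e-02  0.000e+00  1.000e+01]
 [ 5.645e-01 -3.120e-02  0.000e+00  9.000e+00]
 [ 5.645e-01 -4.730e-02  0.000e+00  1.000e+01]
 [ 5.650e-01 -6.380e-02  0.000e+00  1.100e+01]
 [ 5.669e-01 -8.070e-02  0.000e+00  1.100e+01]]
lower edge x at y=-.025 0.5645065700843719 yaw 1.7905861592967498
[198, 193, 193, 191, 180, 164, 141, 132, 138, 140, 142, 144, 146, 152, 155, 156, 155, 151, 143, 136, 140, 142, 144, 141, 138, 131, 121, 106, 83, 69, 63, 64, 63, 62, 62, 62, 65, 62, 63, 68, 67, 73, 74, 80, 80, 82, 86, 90, 90, 91, 96, 97, 100, 101, 103, 105, 101, 108, 108, 107, 108, 109, 110, 108, 111, 112, 112, 113, 110, 111, 111, 112, 111, 112, 114, 114, 113, 113, 112, 112, 111, 114, 111, 112, 110, 111, 111, 112, 115, 115, 112, 113, 112, 111, 112, 114, 112, 113, 111, 114, 113, 111, 112, 113, 111, 111, 114, 114, 113, 115, 117, 121, 123, 123, 124, 123, 124, 124, 124, 121, 123, 126, 124, 126, 124, 124, 123, 122, 124, 119, 118, 118, 115, 118, 118, 117, 116, 116, 114, 116, 117, 116, 114, 117, 115, 116, 116, 113, 115, 114, 115, 114, 113, 113, 113, 115, 114, 112, 112, 114, 116, 112, 113, 113, 112, 113, 113, 112, 113, 113, 112, 111, 113, 112, 113, 114, 112, 110, 115, 113, 112, 111, 113, 112, 113, 115, 113, 114, 112, 112, 113, 112, 113, 113, 113, 111, 113, 113, 111, 111, 111, 110, 110, 111, 110, 111, 110, 109, 106, 106, 109, 117, 120, 117, 107, 93, 75, 70, 72, 74, 74, 75, 79, 80, 79, 77, 81, 87, 92, 91, 93, 91, 94, 97, 97, 98, 97, 94, 100, 112, 142, 172, 190, 196, 196, 195, 195, 194, 195, 196, 196, 196, 197, 194, 195, 196, 194, 195, 194, 194]
[[91.3, -0.3, 28.5]]
```

```bash
python3 - <<'E'
from h import *
c=cap('wrist')
g=cv2.GaussianBlur(cv2.cvtColor(c['frame'],cv2.COLOR_BGR2GRAY),(3,3),0)
P=[]
for u in range(236,410,3):
  d=np.where(g[:25,u]<90)[0]
  if len(d): P.append([*onz(c,u,d.max()+.5,.0155)[:2]])
P=np.array(P); k=np.polyfit(P[:,1],P[:,0],1); e=P[:,0]-np.polyval(k,P[:,1]); print(len(P),e.std(),'x at -.025',np.polyval(k,-.025),'yaw',np.degrees(-k[0]))
for u,v in((228,10),(420,6)): print(onz(c,u,v,.017).round(4))
print(g[6,405:440].tolist(),g[8,215:240].tolist())
E
```

```text
58 0.00021401817997124086 x at -.025 0.5674253211572334 yaw 1.9000095948064757
[0.5668 0.04   0.017 ]
[ 0.5723 -0.092   0.017 ]
[66, 66, 66, 67, 67, 68, 69, 69, 70, 70, 71, 70, 72, 80, 93, 105, 111, 114, 115, 116, 117, 120, 123, 126, 125, 122, 121, 119, 119, 119, 118, 118, 117, 115, 117] [115, 115, 115, 117, 118, 120, 124, 126, 127, 127, 124, 115, 102, 88, 79, 75, 74, 74, 74, 74, 73, 71, 70, 70, 69]
```

Request:
step_arm(
  targets="0 0.4 0 -0.8;0 0 1 0;0 0 1 0;0 0 0.6 0;0 0 0.3 0;0 0 0.1 0;0 0 0 0;0 0 0 0",
)

```text
time_s: 9.02
tcp_pos: [0.419, -0.0306, 0.0328]
ee_rot: [[1.0, 0.028, 0.001], [0.028, -1.0, 0.0], [0.001, -0.0, -1.0]]
wrist_force: [0.1, 0.7, -1.0]
gripper_width: 0.275
gripper_force: 30.0
```

Request:
step_arm(
  targets="0.5 0 0 0;1 0 0 0;1 0 0 0;1 0 0 0;1 0 0 0;1 0 0 0;0.7 0 0 0;0.3 0 0 0;0 0 0 0;0 0 0 0",
)

```text
time_s: 9.85
tcp_pos: [0.4835, -0.0289, 0.0325]
ee_rot: [[1.0, 0.028, -0.0], [0.028, -1.0, 0.0], [-0.0, -0.0, -1.0]]
wrist_force: [-0.5, 0.9, -0.9]
gripper_width: 0.273
gripper_force: 30.0
```

```bash
python3 - <<'E'
from find import *
s=sense();print(s['time_s'],s['tcp_pos'],np.round(s['ee_rot'],4).tolist(),s['wrist_force'])
c=cap('wrist','w5.png'); masks(c)
im=cv2.resize(c['frame'][40:220,220:420],None,fx=3.3,fy=3.3,interpolation=cv2.INTER_CUBIC);cv2.imwrite('pics/w5c.png',im)
g=cv2.GaussianBlur(cv2.cvtColor(c['frame'],cv2.COLOR_BGR2GRAY),(3,3),0)
np.set_printoptions(linewidth=200)
for u in(240,270,360,400): print(u,g[60:150,u])
E
```

```text
9.85 [ 0.48352518 -0.02888484  0.03245077] [[0.9996, 0.0276, -0.0], [0.0276, -0.9996, 0.0], [-0.0, -0.0, -1.0]] [-0.47030183  0.86152429 -0.85435915]
blue 2532.0 321.5 241.5 [[296.0, 213.0], [347.0, 213.0], [347.0, 270.0], [296.0, 270.0]]
blue 308.0 321.5 197.5 [[298.0, 194.0], [345.0, 194.0], [345.0, 201.0], [298.0, 201.0]]
blue 2851.5 321.5 129.0 [[298.0, 98.0], [345.0, 98.0], [345.0, 160.0], [298.0, 160.0]]
green 1438.0 321.5 177.0 [[297.0, 192.0], [297.0, 162.0], [346.0, 162.0], [346.0, 192.0]]
green 537.5 194.3 62.9 [[177.0, 70.0], [189.60000610351562, 44.79999923706055], [211.60000610351562, 55.79999923706055], [199.0, 81.0]]
red 47.0 321.5 209.5 [[297.0, 209.0], [346.0, 209.0], [346.0, 210.0], [297.0, 210.0]]
red 3427.5 21.5 205.5 [[-0.0, 117.0], [43.0, 117.0], [43.0, 294.0], [0.0, 294.0]]
red 31.5 3.5 108.0 [[-0.0, 100.0], [7.0, 100.0], [7.0, 116.0], [0.0, 116.0]]
240 [212 213 212 212 212 212 212 212 212 212 213 213 212 212 212 212 213 213 212 212 213 213 213 213 213 213 211 204 192 175 149 120  99  91  87  84  78  73  73  87 110 132 155 177 192 198 199 200 200
 200 200 200 2
[... 552 characters left out ...]
213 213 213 213 213 212 213 213 213 213 213 213 214 214 214 214 214 213 209 196 170 135 104  91  89  87  83  77  72  74  92 121 150 175 192 198 199 200 201 200 200 200
 200 200 200 200 200 200 200 200 199 200 200 199 199 200 200 200 199 199 200 200 200 200 199 199 200 199 199 200 200 200 200 200 199 199 200 200 200 200 200 200 200]
400 [212 213 213 213 212 212 212 212 212 213 213 213 213 213 213 213 213 214 214 214 214 213 213 213 214 214 213 208 191 158 120  96  89  87  84  79  75  75  86 106 124 134 142 160 180 193 198 199 199
 199 200 199 199 199 199 199 200 200 200 199 199 200 199 199 200 200 200 200 199 199 199 200 200 199 199 200 200 200 200 200 200 200 200 200 200 199 199 199 200 200]
```

View pics/w5c.png

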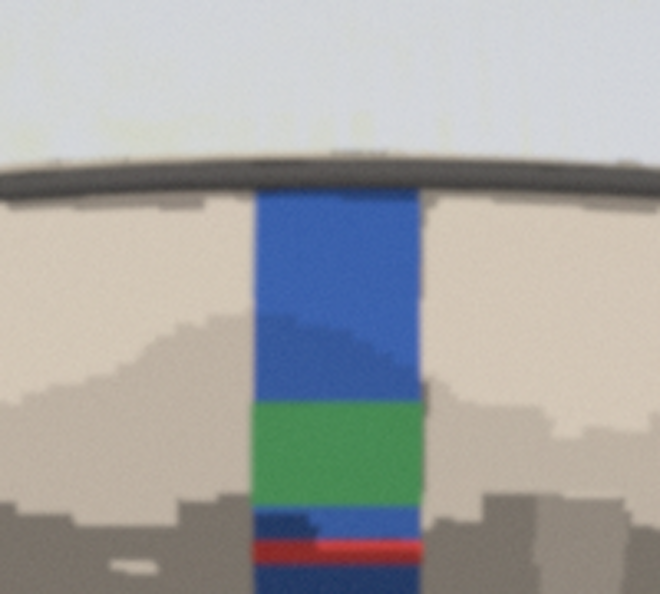

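The nose is now under the bar, whose dark band covers rows ~88–98. The green and red marks are still clear of it.

```bash
cat > bar.py <<'E'
from h import *
def bar(c,zc=.017):
  "bar in tool frame, from its dark band; tangent rays at both edges of a 3 mm cylinder -> mean ray at axis height"
  s=sense();R=np.array(s['ee_rot']);t=np.array(s['tcp_pos'])
  g=cv2.GaussianBlur(cv2.cvtColor(c['frame'],cv2.COLOR_BGR2GRAY),(3,3),0);P=[]
  for u in list(range(236,292,3))+list(range(352,408,3)):
    d=np.where(g[40:170,u]<110)[0]
    d=d[d<d[0]+14]+40
    e=c['frame']; P.append([u,d[0]-.5,d[-1]+.5])
  P=np.array(P); Q=[(R.T@(onz(c,u,(a+b)/2,zc)-t))*1000 for u,a,b in P]
  Q=np.array(Q);k=np.polyfit(Q[:,1],Q[:,0],1)
  print('bar axis tool x(mm) at y=0',k[1].round(2),'slope deg',np.degrees(k[0]).round(2),'sd',(Q[:,0]-np.polyval(k,Q[:,1])).std().round(2),'thick px',(P[:,2]-P[:,1]).mean().round(2),'row',P[:,1:].mean().round(2))
E
python3 - <<'E'
from bar import *
c=cap('wrist'); bar(c)
s=sense();R=np.array(s['ee_rot']);t=np.array(s['tcp_pos'])
for n,v,z in(('g46',161.5,.0155),('g64',192.7,.020),('r72',207.2,.022)):print(n,(R.T@(onz(c,321.5,v,z)-t)*1000).round(1))
E
```

```text
bar axis tool x(mm) at y=0 86.44 slope deg 0.28 sd 0.12 thick px 8.74 row 93.5
g46 [45.9 -0.2 17. ]
g64 [28.1 -0.2 12.5]
r72 [19.7 -0.2 10.5]
```

Request:
step_arm(
  targets="0.3 0 0 -0.3;0.6 0 0 0;0.6 0 0 0;0.6 0 0 0;0.5 0 0 0;0.3 0 0 0;0.1 0 0 0;0 0 0 0;0 0 0 0;0 0 0 0",
)

```text
time_s: 10.78
tcp_pos: [0.5134, -0.0279, 0.0325]
ee_rot: [[0.999, 0.033, -0.0], [0.033, -0.999, 0.0], [-0.0, -0.0, -1.0]]
wrist_force: [0.0, 0.6, -1.2]
gripper_width: 0.27
gripper_force: 30.0
```

```bash
python3 - <<'E'
from bar import *
s=sense();print(s['time_s'],s['tcp_pos'],s['wrist_force'])
c=cap('wrist','w6.png'); bar(c)
E
```

```text
10.7833 [ 0.51335772 -0.02789497  0.03247359] [ 0.02304787  0.5985143  -1.1563404 ]
bar axis tool x(mm) at y=0 55.98 slope deg 0.0 sd 0.12 thick px 6.37 row 145.34
```

```bash
cat >> bar.py <<'E'
def bar2(c,zc=.017):
  s=sense();R=np.array(s['ee_rot']);t=np.array(s['tcp_pos'])
  g=cv2.GaussianBlur(cv2.cvtColor(c['frame'],cv2.COLOR_BGR2GRAY),(3,3),0);X=[];W=[]
  for u in list(range(236,292,3))+list(range(352,408,3)):
    col=g[:,u].astype(float); d=np.where(col[40:175]<110)[0]; d=d[d<d[0]+14]+40
    i=d[-1]; v=i+(110-col[i])/(col[i+1]-col[i]); a=d[0]; va=a-(110-col[a])/(col[a-1]-col[a])
    e,q=ray(c,u,v); q=R.T@q; x=(R.T@(onz(c,u,v,zc)-t))[0]*1000
    X.append(x+3*np.hypot(q[0],q[2])/abs(q[2])); W.append((va,v))
  W=np.array(W); print('axis x from front edge',np.median(X).round(2),'sd',np.std(X).round(2),'rows',W.mean(0).round(2))
E
python3 - <<'E'
from bar import *
from h import *
c=cap('wrist'); bar2(c)
f5=dict(c);
im=cv2.resize(c['frame'][110:210,240:400],None,fx=5,fy=5,interpolation=cv2.INTER_CUBIC);cv2.imwrite('pics/w6c.png',im)
E
```

```text
axis x from front edge 57.08 sd 0.14 rows [142.07 148.54]
```

View pics/w6c.png

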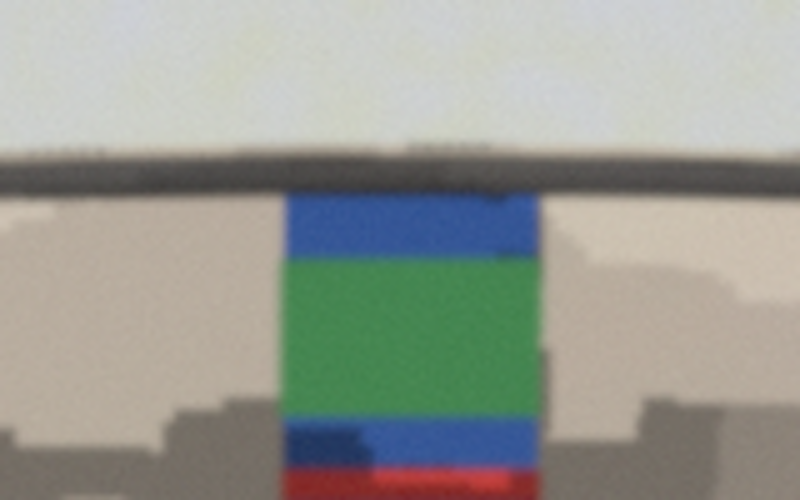

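The bar's dark band (rows ~142–148) still lies on blue just ahead of the green band, so it hasn't touched yet. I'll check whether the tray lip and bar width in pixels can serve as a height gauge.

```bash
python3 - <<'E'
from bar import *
np.set_printoptions(linewidth=220)
c=cap('wrist'); g=cv2.cvtColor(c['frame'],cv2.COLOR_BGR2GRAY)
print(g[130:180,170:260].min(0)); print(g[130:180,170:260].argmin(0)+130)
print(g[130:180,390:480].min(0)); print(g[130:180,390:480].argmin(0)+130)
# lip edges on rows 100..135
for v in(110,125): print(v,g[v,130:200],g[v,440:520])
E
```

```text
[172 173 173 173 173 172 173 171 171 173 170 171 172 166 160 160 160 159 158 153 155 151 154 136 124 114 104  92  86  96 111 135 145 146 143 144 145 143 142 142 140 128 115  93  83  83  78  77  76  80  76  78  79  76
  78  80  78  79  79  79  75  77  78  78  78  74  76  78  79  76  78  76  78  77  78  78  79  77  77  79  72  74  78  75  78  78  80  79  80  78]
[178 178 179 178 176 179 177 178 176 176 179 179 170 143 143 143 143 143 143 143 144 144 130 130 130 130 130 130 130 130 130 130 144 144 144 144 144 144 144 144 144 144 144 145 146 146 148 148 148 147 148 147 148 148
 147 147 147 148 147 147 147 147 147 147 147 147 147 147 147 147 147 147 147 147 147 146 147 146 147 146 147 147 147 146 147 147 147 146 146 147]
[ 74  74  78  74  75  77  75  75  76  73  73  74  77  77  78  77  74  75  79  75  75  76  76  73  76  75  76  74  77  74  74  75  76  73  77  79  77  83  95 123 143 156 162 163 162 162 164 162 159 156 149 142 145 140
 145 147 149 148 148 149 150 153 156 164 173 180 181 182 185 184 186 187 188 189 190 190 190 190 189 189 190 189 190 191 190 189 190 190 189 189]
[147 147 14
[... 871 characters left out ...]
3 191 191 191 191 190 191 190 191 189 190 189 188 192 192 191 190 190 189 191 191 189 191]
125 [193 193 192 194 192 192 190 193 194 193 192 191 193 190 192 192 194 192 192 194 193 193 193 192 194 194 194 194 192 194 193 193 193 194 193 193 194 194 193 192 193 192 191 194 192 191 194 194 191 193 199 202 203 197
 183 156 123  95  91 100 109 110 111 112 112 112 112 112 112 109] [206 208 208 207 208 207 205 207 207 207 206 207 205 205 207 203 205 206 205 207 205 202 197 191 192 191 193 192 193 191 192 190 192 191 192 192 191 190 191 192 190 194 192 190 193 192 192 192 191 190 190 194 192 190
 191 193 192 191 190 192 190 191 192 192 190 191 190 191 191 190 191 192 191 192 192 190 190 190 192 189]
```

```bash
cat >> bar.py <<'E'
from scipy.optimize import brentq
def ends(c):
  g=cv2.cvtColor(c['frame'],cv2.COLOR_BGR2GRAY).astype(float); mid=(g[:,250]<110); v0=40+np.where(g[40:200,250]<110)[0]
  v0=v0[v0<v0[0]+14]; vm=v0.mean(); a,b=int(vm)-3,int(vm)+7; m=g[a:b].min(0)
  i=next(u for u in range(250,150,-1) if m[u]>110); uL=i+(m[i]-110)/(m[i]-m[i+1])
  j=next(u for u in range(390,500) if m[u]>110); uR=j-(m[j]-110)/(m[j]-m[j-1])
  return uL,uR,vm
def length(c,E,z): return np.linalg.norm(onz(c,E[0],E[2],z)-onz(c,E[1],E[2],z))*1000
def gauge(c,L0=None):
  E=ends(c)
  if L0 is None: return length(c,E,.017)
  print('bar z mm',round(1000*brentq(lambda z:length(c,E,z)-L0,0,.05),2),np.round(E,1), 'want 20.75')
E
python3 - <<'E'
from bar import *
L=np.mean([gauge(cap('wrist')) for _ in range(4)]); print(L); open('L0','w').write(str(L))
for _ in range(3): gauge(cap('wrist'),L)
E
```

```text
130.23541774874604
bar z mm 16.81 [212.7 428.7 145.5] want 20.75
bar z mm 16.97 [212.6 428.8 146. ] want 20.75
bar z mm 16.94 [212.6 428.8 145.5] want 20.75
```

Request:
step_arm(
  targets="0.15 0 0 0;0.15 0 0 0;0 0 0 0;0 0 0 0",
)

```text
time_s: 11.62
tcp_pos: [0.5167, -0.0278, 0.0325]
ee_rot: [[0.999, 0.033, 0.0], [0.033, -0.999, 0.0], [0.0, 0.0, -1.0]]
wrist_force: [0.4, 0.5, -1.0]
gripper_width: 0.275
gripper_force: 30.0
```

```bash
python3 - <<'E'
from bar import *
c=cap('wrist');bar2(c);gauge(c,float(open('L0').read())); s=sense();print(s['wrist_force'],s['moment'],s['tcp_pos'])
E
```

```text
axis x from front edge 53.73 sd 10.67 rows [145.14 151.27]
bar z mm 16.53 [213.3 428.3 151.5] want 20.75
[-0.62384257  0.25730289  0.00632228] [-0.03157928  0.00561726  0.03066823] [ 0.51657834 -0.02778679  0.03251248]
```

Request:
step_arm(
  targets="0.1 0 0 0;0.1 0 0 0;0 0 0 0;0 0 0 0",
)

```text
time_s: 12.0
tcp_pos: [0.5178, -0.0278, 0.0325]
ee_rot: [[0.999, 0.033, -0.002], [0.033, -0.999, -0.0], [-0.002, 0.0, -1.0]]
wrist_force: [-3.1, 0.8, 0.9]
gripper_width: 0.271
gripper_force: 30.0
```

Request:
step_arm(
  targets="0.1 0 0 0;0.1 0 0 0;0 0 0 0;0 0 0 0",
)

```text
time_s: 12.33
tcp_pos: [0.5179, -0.028, 0.0326]
ee_rot: [[0.999, 0.033, -0.005], [0.033, -0.999, -0.001], [-0.005, 0.0, -1.0]]
wrist_force: [-7.8, 0.4, 6.2]
gripper_width: 0.273
gripper_force: 30.0
```

Request:
step_arm(
  targets="0.1 0 0 0;0.1 0 0 0;0 0 0 0;0 0 0 0",
)

```text
time_s: 12.67
tcp_pos: [0.5185, -0.0282, 0.0325]
ee_rot: [[0.999, 0.032, -0.008], [0.032, -0.999, -0.001], [-0.008, 0.001, -1.0]]
wrist_force: [-10.7, 2.2, 9.3]
gripper_width: 0.272
gripper_force: 30.0
```

```bash
python3 - <<'E'
from bar import *
c=cap('wrist');bar2(c);gauge(c,float(open('L0').read())); s=sense();print(s['time_s'],s['wrist_force'],s['moment'],s['tcp_pos'])
E
```

```text
axis x from front edge 51.99 sd 17.96 rows [142.06 148.05]
bar z mm 16.77 [212.1 427.6 154. ] want 20.75
12.7167 [-9.95999799  1.40069942  8.60110751] [0.56735906 2.69493162 0.06965987] [ 0.51845875 -0.02822175  0.03250162]
```

Contact came at x ≈ 0.517, but the wedge isn't climbing. The compliant arm pitches nose-down and presses on the worktop (Fz +8.6 N). I'll ease that by raising the command a little.

Request:
step_arm(
  targets="0 0 -0.05 0;0 0 -0.05 0;0 0 0 0;0 0 0 0",
)

```text
time_s: 13.05
tcp_pos: [0.52, -0.0281, 0.0327]
ee_rot: [[0.999, 0.032, -0.005], [0.032, -0.999, -0.001], [-0.005, 0.001, -1.0]]
wrist_force: [-4.8, -0.3, -0.9]
gripper_width: 0.268
gripper_force: 30.0
```

```bash
python3 - <<'E'
from bar import *
s=sense()
for k in('time_s','wrist_force','moment','tcp_pos','ee_rot'):print(k,np.round(s[k],4).tolist())
c=cap('wrist');gauge(c,float(open('L0').read()))
h=cv2.cvtColor(c['frame'],cv2.COLOR_BGR2HSV)
# colours down the wedge centre line
for u in(305,321,338): print(u,[tuple(map(int,h[v,u])) for v in range(136,176,2)])
E
```

```text
time_s 13.05
wrist_force [-4.7905, -0.2991, -0.8973]
moment [-0.0469, 1.5368, 0.0634]
tcp_pos [0.52, -0.0281, 0.0327]
ee_rot [[0.9995, 0.0321, -0.0053], [0.0321, -0.9995, -0.0008], [-0.0053, 0.0007, -1.0]]
bar z mm 16.83 [212.7 427.4 157. ] want 20.75
305 [(80, 4, 207), (25, 8, 203), (30, 9, 204), (30, 9, 204), (27, 12, 207), (30, 13, 204), (23, 16, 205), (21, 23, 191), (17, 34, 144), (17, 22, 82), (15, 14, 74), (60, 4, 69), (104, 104, 98), (74, 119, 122), (66, 118, 134), (65, 121, 133), (66, 125, 129), (65, 123, 133), (66, 123, 133), (65, 121, 135)]
321 [(100, 4, 207), (45, 5, 206), (25, 8, 204), (23, 11, 204), (21, 16, 203), (20, 15, 201), (18, 16, 204), (19, 20, 178), (17, 30, 136), (10, 18, 86), (23, 14, 75), (0, 4, 67), (95, 81, 76), (71, 121, 120), (67, 123, 133), (66, 122, 132), (66, 122, 134), (66, 126, 132), (66, 123, 133), (66, 123, 135)]
338 [(90, 4, 206), (90, 4, 208), (108, 6, 211), (105, 7, 209), (53, 5, 207), (33, 15, 206), (32, 19, 205), (25, 25, 190), (18, 32, 142), (17, 21, 86), (12, 16, 79), (0, 8, 66), (103, 105, 97), (74, 124, 119), (66, 123, 133), (66, 125, 133), (66, 125, 133), (65, 125, 135), (66, 128, 132), (66, 126, 132)]
```

Request:
step_arm(
  targets="0.1 0 0 0;0.1 0 0 0;0.1 0 0 0;0 0 0 0;0 0 0 0",
)

```text
time_s: 13.52
tcp_pos: [0.5248, -0.0277, 0.0329]
ee_rot: [[0.999, 0.033, -0.002], [0.033, -0.999, -0.0], [-0.002, 0.0, -1.0]]
wrist_force: [-3.0, -1.4, -3.8]
gripper_width: 0.271
gripper_force: 30.0
```

Request:
step_arm(
  targets="0.1 0 0 0;0.1 0 0 0;0.1 0 0 0;0 0 0 0;0 0 0 0",
)

```text
time_s: 13.93
tcp_pos: [0.5289, -0.0273, 0.0336]
ee_rot: [[0.999, 0.033, 0.001], [0.033, -0.999, 0.0], [0.001, -0.0, -1.0]]
wrist_force: [-2.5, -0.4, -3.5]
gripper_width: 0.272
gripper_force: 30.0
```

```bash
python3 - <<'E'
from bar import *
s=sense()
for k in('time_s','wrist_force','moment','tcp_pos','ee_rot'):print(k,np.round(s[k],4).tolist())
c=cap('wrist');gauge(c,float(open('L0').read()))
E
```

```text
time_s 13.9333
wrist_force [-2.5198, -0.3937, -3.4986]
moment [-0.121, 0.8756, -0.0215]
tcp_pos [0.5289, -0.0273, 0.0336]
ee_rot [[0.9995, 0.0331, 0.0006], [0.0331, -0.9995, 0.0001], [0.0006, -0.0001, -1.0]]
bar z mm 20.99 [213.1 428.8 173. ] want 20.75
```

Request:
step_arm(
  targets="0 0 0.05 0;0 0 0.05 0;0.1 0 0 0;0.1 0 0 0;0 0 0 0;0 0 0 0;0 0 0 0",
)

```text
time_s: 14.57
tcp_pos: [0.5306, -0.0273, 0.0325]
ee_rot: [[0.999, 0.033, 0.0], [0.033, -0.999, -0.0], [0.0, 0.0, -1.0]]
wrist_force: [-3.1, -0.2, -2.4]
gripper_width: 0.27
gripper_force: 30.0
```

```bash
python3 - <<'E'
from bar import *
from find import masks
s=sense()
for k in('time_s','wrist_force','moment','tcp_pos','ee_rot'):print(k,np.round(s[k],4).tolist())
c=cap('wrist');gauge(c,float(open('L0').read()));masks(c)
g=cv2.cvtColor(c['frame'],cv2.COLOR_BGR2GRAY)
for u in(250,280,321,360,390): print(u,g[150:200,u].tolist())
E
```

```text
time_s 14.5667
wrist_force [-3.0599, -0.1599, -2.382]
moment [-0.0999, 0.9648, -0.0131]
tcp_pos [0.5306, -0.0273, 0.0325]
ee_rot [[0.9995, 0.033, 0.0], [0.033, -0.9995, -0.0], [0.0, 0.0, -1.0]]
bar z mm 20.06 [213.2 428.6 175.5] want 20.75
blue 2550.0 321.5 241.5 [[296.0, 213.0], [347.0, 213.0], [347.0, 270.0], [296.0, 270.0]]
blue 305.0 321.5 197.5 [[298.0, 194.0], [345.0, 194.0], [345.0, 201.0], [298.0, 201.0]]
green 565.0 322.0 186.0 [[298.0, 180.0], [346.0, 180.0], [346.0, 192.0], [298.0, 192.0]]
green 547.5 196.5 144.0 [[184.0, 158.0], [184.0, 130.0], [209.0, 130.0], [209.0, 158.0]]
red 48.0 321.5 209.5 [[297.0, 209.0], [346.0, 209.0], [346.0, 210.0], [297.0, 210.0]]
red 3380.5 21.0 236.5 [[-0.0, 148.0], [42.0, 148.0], [42.0, 325.0], [0.0, 325.0]]
250 [204, 203, 203, 204, 204, 203, 204, 201, 198, 196, 196, 198, 199, 199, 200, 199, 200, 201, 201, 194, 185, 162, 134, 97, 80, 73, 73, 70, 80, 113, 153, 169, 172, 170, 173, 170, 174, 171, 171, 170, 172, 172, 171, 172, 171, 170, 168, 155, 130, 113]
280 [200, 197, 198, 197, 196, 194, 193, 192, 194, 195, 193, 196, 196, 197, 197, 197, 198
[... 200 characters left out ...]
 198, 197, 197, 197, 195, 195, 193, 195, 193, 194, 193, 195, 188, 174, 147, 112, 85, 77, 74, 72, 65, 73, 87, 102, 109, 105, 106, 107, 107, 108, 108, 105, 108, 107, 107, 102, 93, 86, 82, 85, 83, 81, 85]
360 [204, 205, 203, 203, 203, 203, 205, 203, 203, 205, 204, 203, 205, 202, 201, 199, 200, 198, 201, 195, 181, 157, 125, 95, 81, 74, 72, 69, 85, 123, 159, 170, 170, 170, 171, 170, 173, 171, 169, 172, 172, 172, 170, 169, 172, 170, 168, 154, 131, 113]
390 [202, 202, 204, 201, 200, 203, 204, 202, 203, 203, 203, 202, 204, 202, 201, 203, 203, 202, 204, 198, 195, 177, 148, 107, 80, 75, 69, 71, 79, 114, 155, 168, 171, 171, 168, 169, 172, 172, 172, 173, 166, 144, 131, 130, 130, 131, 131, 130, 131, 126]
```

Request:
step_arm(
  targets="0.1 0 0 0;0.1 0 0.01 0;0.05 0 0.02 0;0 0 0 0;0 0 0 0;0 0 0 0",
)

```text
time_s: 15.12
tcp_pos: [0.5325, -0.0273, 0.0325]
ee_rot: [[0.999, 0.033, -0.001], [0.033, -0.999, -0.0], [-0.001, 0.0, -1.0]]
wrist_force: [-5.1, 1.1, -0.2]
gripper_width: 0.278
gripper_force: 30.0
```

```bash
python3 - <<'E'
from bar import *
s=sense();R=np.array(s['ee_rot']);t=np.array(s['tcp_pos'])
for k in('time_s','wrist_force','tcp_pos','ee_rot'):print(k,np.round(s[k],4).tolist())
for _ in range(3):
  c=cap('wrist');gauge(c,float(open('L0').read()))
g=cv2.GaussianBlur(cv2.cvtColor(c['frame'],cv2.COLOR_BGR2GRAY),(3,3),0).astype(float)
X=[]
for u in list(range(240,290,4))+list(range(354,400,4)):
  i=165+g[165:190,u].argmin(); 
  while g[i,u]<115:i+=1
  v=i-(g[i,u]-115)/(g[i,u]-g[i-1,u]); e,q=ray(c,u,v);q=R.T@q
  X.append((R.T@(onz(c,u,v,.0206)-t))[0]*1000+3*np.hypot(q[0],q[2])/abs(q[2]))
print('axis tool x, want 37:',np.round(X,1).tolist(),np.median(X))
E
```

```text
time_s 15.1167
wrist_force [-5.1254, 1.061, -0.1603]
tcp_pos [0.5325, -0.0273, 0.0325]
ee_rot [[0.9995, 0.0329, -0.0011], [0.0329, -0.9995, -0.0002], [-0.0012, 0.0002, -1.0]]
bar z mm 20.65 [212.9 428.5 179. ] want 20.75
bar z mm 20.67 [212.9 428.5 179. ] want 20.75
bar z mm 20.67 [212.9 428.6 179. ] want 20.75
axis tool x, want 37: [37.5, 37.5, 37.5, 37.5, 37.5, 37.5, 37.5, 37.5, 37.5, 37.5, 37.5, 37.5, 37.5, 37.5, 37.4, 37.4, 37.4, 37.4, 37.4, 37.4, 37.4, 37.4, 37.5, 37.5, 37.5] 37.466977363708764
```

Request:
step_arm(
  targets="0.05 0 0 0;0 0 0 0;0 0 0 0;0 0 0 0;0 0 0 0;0 0 0 0",
)

```text
time_s: 15.77
tcp_pos: [0.5331, -0.0273, 0.0325]
ee_rot: [[0.999, 0.033, -0.001], [0.033, -0.999, -0.0], [-0.001, 0.0, -1.0]]
wrist_force: [-5.1, -0.1, 1.2]
gripper_width: 0.274
gripper_force: 30.0
```

```bash
python3 - <<'E'
from bar import *
s=sense();print(s['tcp_pos'],s['wrist_force'],s['joint_velocities'],s['gripper_force'])
gauge(cap('wrist'),float(open('L0').read()))
E
```

```text
[ 0.53310487 -0.02731236  0.03247706] [-5.14799501 -0.11353449  1.23364683] [ 0.05062662  0.06850782 -0.06932593  0.00885054  0.02403334 -0.10169336] 29.99965571332723
bar z mm 20.86 [212.9 428.6 180. ] want 20.75
```

```bash
python3 -c "
from station import r; print(r.finish_job())"
```

```text
the job is handed in; nothing more can be done
None
```

I pushed the wedge under the tray's front bar until the tray measured level (bar axis about 20.9 mm, level is 20.75) with the bar on the green band, and handed the job in still gripping the post at about 16 s. Pushing in, the wedge stuck briefly, and freeing it lifted it about 1 mm off the worktop before I set it back down. I did not check the dish or the bystanders in a picture afterwards.

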